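# Load the free bay of the slide scanner and clamp both racks

## Task

One bay of the slide scanner's loading deck already holds a rack of slides; stand the rack waiting on the bench upright in the bay that is free, lengthwise, without dropping it, and let go. Then slide the clamp bar gently up against the two racks until both are tight between it and the end stop, and let go of it with the clamp shut. Leave the loaded rack in its own bay, and do not disturb the carton, bottle and jar.

Things in the scene. Friction and masses are not known exactly. Their poses are not given: they have to be found in the camera images.
- deck: Fixed loading deck of a slide scanner: steel plate 300 (x) by 280 (y) by 12 mm with two bays side by side and a white housing 55 mm high beyond. Origin: centre of the plate's underside, on the bench; x along the bays, away from the robot; y left; yaw within 0.2 rad. End stop: block across the plate, top 40 mm above the bench, face at deck x = +115 mm
- left_bay (a point): Point on the plate's top (12 mm above the bench) at deck x = +60, y = +65 mm, on the left bay's centre line: where a rack's origin is when pressed on the end stop. Axes as the deck's. The bay is 60 mm wide between two ribs that stand 8 mm above the plate and run from deck x = -10 mm to the stop
- right_bay (a point): The same point of the right bay, at deck x = +60, y = -65 mm
- clamp (a joint): Travel in m of the clamp bar, 250 mm long across both bays at the robot's end, top 36 mm above the bench. 0 = drawn back to the robot (pressing face at deck x = -55 mm); grows as it slides along deck x; about 0.060 when it presses the racks on the end stop; 0.080 at most. Starts at 0 to 0.025. About 2 N of friction, no spring: it stays where it is left
- clamp_grip (a point): Point in the bar's black upright grip, a post 24 mm (deck x) by 18 mm (deck y) at the middle of the bar, 33 mm to the robot's side of the pressing face. The point is 68 mm above the bench, 12 mm below the post's top; the post is free to grasp from 26 mm above the bench up. Moves with the bar; axes as the deck's
- waiting_rack: Loose white rack of glass slides on the bench, to be loaded, about 0.25 kg: box 110 (x) by 50 (y) by 36 mm high with a carrying bar 12 by 12 mm in section along its x over the middle, full length, 54 to 66 mm above its underside, on two end posts. Both ends alike. Origin: centre of its underside; z up; yaw within 0.6 rad
- waiting_rack_bar (a point): Middle of the waiting rack's carrying bar, 60 mm above its underside
- loaded_rack: An identical rack that already stands upright in one of the two bays, lengthwise, 5 to 25 mm short of the end stop; which bay varies. Origin: centre of its underside
- carton: Bystander: white kit carton 90 x 140 x 60 mm on the bench. Origin: centre of its underside
- reagent: Bystander: brown bottle with a blue cap, 60 mm across, 130 mm tall. Origin: centre of its underside
- jar: Bystander: pale round jar with a white lid, 72 mm across, 80 mm tall. Origin: centre of its underside
Things that resemble listed ones, but are neither listed nor needed, are in the scene too. What is shaped like the waiting_rack but pink, red or turquoise is not meant.

How it is judged (in metres and radians):
On the way, in this order (a step that is already met when the one before it is completed fails the run):
1. the waiting rack stands in the free bay, lengthwise, let go, the clamp not yet shut (((y of waiting_rack in the frame of left_bay between -0.009 and 0.009 m and x of waiting_rack in the frame of left_bay between -0.05 and 0.004 m and z of waiting_rack in the frame of left_bay below 0.004 m and angle between each of waiting_rack, loaded_rack's own z axis and vertical below 0.06 rad and y of loaded_rack in the frame of right_bay between -0.009 and 0.009 m and x of loaded_rack in the frame of right_bay between -0.05 and 0.004 m and z of loaded_rack in the frame of right_bay below 0.004 m) or (y of waiting_rack in the frame of right_bay between -0.009 and 0.009 m and x of waiting_rack in the frame of right_bay between -0.05 and 0.004 m and z of waiting_rack in the frame of right_bay below 0.004 m and angle between each of waiting_rack, loaded_rack's own z axis and vertical below 0.06 rad and y of loaded_rack in the frame of left_bay between -0.009 and 0.009 m and x of loaded_rack in the frame of left_bay between -0.05 and 0.004 m and z of loaded_rack in the frame of left_bay below 0.004 m)) and contact force between the fingers and waiting_rack below 0.1 N and linear speed of waiting_rack below 0.02 m/s and value of joint clamp below 0.05 m), for 0.2 s.
2. the clamp bar is pressed on the racks (over 0.5 N on each) and holds both within 3 mm of the end stop (((y of waiting_rack in the frame of left_bay between -0.009 and 0.009 m and x of waiting_rack in the frame of left_bay between -0.003 and 0.004 m and z of waiting_rack in the frame of left_bay below 0.004 m and angle between each of waiting_rack, loaded_rack's own z axis and vertical below 0.06 rad and y of loaded_rack in the frame of right_bay between -0.009 and 0.009 m and x of loaded_rack in the frame of right_bay between -0.003 and 0.004 m and z of loaded_rack in the frame of right_bay below 0.004 m) or (y of waiting_rack in the frame of right_bay between -0.009 and 0.009 m and x of waiting_rack in the frame of right_bay between -0.003 and 0.004 m and z of waiting_rack in the frame of right_bay below 0.004 m and angle between each of waiting_rack, loaded_rack's own z axis and vertical below 0.06 rad and y of loaded_rack in the frame of left_bay between -0.009 and 0.009 m and x of loaded_rack in the frame of left_bay between -0.003 and 0.004 m and z of loaded_rack in the frame of left_bay below 0.004 m)) and contact force between clamp and waiting_rack above 0.5 N and contact force between clamp and loaded_rack above 0.5 N), for 0.04 s.
At the end, for the whole second after the job is handed in: Each bay holds one rack, upright and lengthwise, on the plate and on its bay's centre line within 9 mm, within 3 mm of the end stop; the clamp bar is shut on them (joint above 0.0565); racks at rest (((y of waiting_rack in the frame of left_bay between -0.009 and 0.009 m and x of waiting_rack in the frame of left_bay between -0.003 and 0.004 m and z of waiting_rack in the frame of left_bay below 0.004 m and angle between each of waiting_rack, loaded_rack's own z axis and vertical below 0.06 rad and y of loaded_rack in the frame of right_bay between -0.009 and 0.009 m and x of loaded_rack in the frame of right_bay between -0.003 and 0.004 m and z of loaded_rack in the frame of right_bay below 0.004 m) or (y of waiting_rack in the frame of right_bay between -0.009 and 0.009 m and x of waiting_rack in the frame of right_bay between -0.003 and 0.004 m and z of waiting_rack in the frame of right_bay below 0.004 m and angle between each of waiting_rack, loaded_rack's own z axis and vertical below 0.06 rad and y of loaded_rack in the frame of left_bay between -0.009 and 0.009 m and x of loaded_rack in the frame of left_bay between -0.003 and 0.004 m and z of loaded_rack in the frame of left_bay below 0.004 m)) and value of joint clamp above 0.0565 m and linear speed of each of waiting_rack, loaded_rack below 0.02 m/s); the robot touches nothing.
It fails at once if a rack is tipped by more than 0.4 rad (angle between any of waiting_rack, loaded_rack's own z axis and vertical above 0.4 rad).
It fails at once if the waiting rack is dropped or thrown (faster than 0.5 m/s while not held) (linear speed of waiting_rack above 0.5 m/s and contact force between the fingers and waiting_rack below 0.1 N).
It fails at once if the loaded rack is taken out of its bay or shoved about (moved by more than 40 mm) (distance of loaded_rack from where it was at the start of the episode above 0.04 m).
It fails at once if the clamp bar squeezes a rack with more than 40 N (contact force between clamp and waiting_rack above 40 N or contact force between clamp and loaded_rack above 40 N).
It fails at once if the carton, bottle or jar is moved by more than 30 mm (distance of any of carton, reagent, jar from where it was at the start of the episode above 0.03 m).
It also fails if it takes over 51 s, if anything falls off the work surface, if the arm or the gripper's body presses on something with over 40 N, if the wrist force passes 120 N, or if a joint passes its speed limit or range.

## Robot

A 6-joint arm with a two-finger parallel gripper is mounted at the origin on the work surface. World frame = base frame: x ahead of the robot, y to its left, z up, the work surface at z = 0. Lengths are in m, angles in degrees, forces in N, time in s.
With the tool pointing down it reaches from about 0.325 to 0.85 m from the base axis. Payload 15.5 kg.
Tool frame: the origin (TCP) lies midway between the tips of the shut fingers; the grasp point (between the pads) lies hold_point_z behind it (hold_point_z is the distance from the TCP to the grasp point, in m); z points along the fingers, x is the direction in which the jaws open and shut, and the axes are right-handed (so a half turn about z gives the same grasp; the last joint's range is limited). The gripper opens to 91 mm and grips with 3 to 60 N. Pads are 32 mm wide; open, the fingers measure 118 mm over their backs; the gripper's body (76 mm by 178 mm) begins 60 mm behind the grasp point.
Start: joints at [61.278, 28.281, 77.091, -0, 74.628, -5.472], TCP at [0.247, 0.574, 0.214] pointing down, gripper open.
Joint ranges: [-166.48, 166.48], [-47.26, 123.95], [12.59, 153.08], [-70.14, 250.14], [6.76, 159.57], [-176.63, 176.63]. Speed limits (degrees/s): [108.29, 108.29, 147.25, 172.46, 172.46, 172.46].

## Interface

Orientations are given as a 3x3 rotation matrix whose columns are the frame's x, y, z axes.
In Python, from cell import * gives the robot as it stands. The module is installed in compiled form; this text tells all that it offers.
- The arm moves only by the tool drive_tool, never from a script. Its argument "rows" is a list that holds one entry, the list of rows, each a list of 6 numbers: the shift along the world's x, y, z in cm, then the turn, a rotation vector about the world's x, y, z in degrees. A call has 1 to 20 rows; each row shifts and turns the commanded pose from where the row before left it; what a row does not reach is not made up. A row lasts 1/8 s, in which the tool goes at most 62.5 mm and 10.7 degrees, less where a joint would pass 70% of its speed; a pose out of reach is approached as far as the arm can. A call is refused whole if a number of a shift passes 6.25 or a number of a turn 10.7, either way. A call with a gripper value outside its range is refused whole. "gripper" is the finger opening in cm, from 0 to 9.12, set as the call begins (left out, the last holds). The fingers move at their own pace and stop on an object; the grip force is fixed at half the most. Time passes only in rows, so rows that do not move let the fingers close. It gives the time, the measured TCP pose, the force and the opening at its end, in the units of the state.
- read_state(): the state, without advancing time (a new reading comes with each control period).
- snapshot(name): name is "scene" or "top"; returns the picture (400x640x3 uint8, red, green, blue); there is no depth.
- camera_params(name): a dict with "mtx" (3x3 intrinsics, pixels), "rvec" (rotation vector, rad) and "tvec" (3), from world to camera coordinates, as OpenCV has them. Camera axes: x right, y down, z forward; pixel columns grow to the right and rows downward; lengths in m; the calibration is good to about 2 mm. A picture is of the moment at which its call begins. camera_params takes no time and is no camera call.
- close_job(): hands the job in, once; it reports no verdict.
The state is a dict: "clock": time; "qpos": joint angles; "qd": joint speeds; "tau": joint torques, N m; "tool_pos": TCP position; "tool_rot": TCP orientation; "wrist_force": force on the tool from outside, world axes, zero at the start; "wrist_torque": the same for the moment, N m; "width": finger opening in m.
Only numpy, scipy, OpenCV 4.12 (cv2) and the standard library are available. Lean on these libraries where they do the work, as an engineer would, in place of code of your own. Each camera call takes 0.05 s, during which the arm holds its last target. There are 200 camera calls.

## Working session

There is one attempt and no reset: what is moved stays moved. The work goes in short steps, Python scripts to look and compute and a tool call to move; the robot and the scene stay as the last step left them, time stands still between calls to the robot, and variables do not carry over. Pictures are saved under pics/ and viewed, about 8 in all and at most 12, crops included, and the job is handed in when it is done.

Besides the shell and the picture viewer there is one more tool, called after "Emit:" as name(argument=value, ...), one argument or row to a line, values as JSON. drive_tool: Moves the arm, as the interface text tells. Its arguments: {"type":"object","properties":{"rows":{"type":"array"},"gripper":{"type":"number"}},"required":["rows"]}

```bash
mkdir -p pics; cat > h.py <<'E'
from cell import *
import cv2, numpy as np
def cam(n):
    p=camera_params(n); R=cv2.Rodrigues(np.array(p["rvec"],float))[0]; return np.array(p["mtx"],float),R,np.array(p["tvec"],float).ravel()
def w(n,u,v,z):
    K,R,t=cam(n); d=R.T@np.linalg.inv(K)@[u,v,1]; c=-R.T@t; return c+d*(z-c[2])/d[2]
def px(n,P):
    K,R,t=cam(n); q=(R@np.atleast_2d(P).T).T+t; q=q@K.T; return q[:,:2]/q[:,2:]
def save(n,f):
    im=snapshot(n); cv2.imwrite("pics/"+f+".png",im[:,:,::-1]); return im
E
python3 - <<'E'
from h import *
for n in("top","scene"):
    save(n,n+"0"); K,R,t=cam(n); print(n,K.round(1).tolist(),(-R.T@t).round(3),R[2].round(3))
print(read_state())
E
```

```text
top [[485.1, 0.0, 315.5], [0.0, 485.1, 196.9], [0.0, 0.0, 1.0]] [ 0.41  -0.085  1.12 ] [ 0.109  0.015 -0.994]
scene [[459.5, 0.0, 322.2], [0.0, 459.5, 197.7], [0.0, 0.0, 1.0]] [ 1.169 -0.788  0.938] [-0.5    0.546 -0.672]
{'clock': 0.1, 'qpos': array([ 6.12754449e+01,  2.83105209e+01,  7.71249900e+01,  3.97786548e-04,
        7.46295012e+01, -5.47128998e+00]), 'qd': array([-0.085744  ,  0.04425951, -0.21427498, -0.07407921,  0.08773617,
        0.04914983]), 'tau': array([ 3.04518842e-03, -8.80250716e+01, -3.82541227e+01,  7.08979927e-02,
        4.82675736e-02, -1.60680941e-05]), 'tool_pos': array([0.24656302, 0.57391544, 0.21339828]), 'tool_rot': array([[ 3.94797599e-01,  9.18767953e-01, -5.51194816e-04],
       [ 9.18767425e-01, -3.94797967e-01, -9.91825215e-04],
       [-1.12886782e-03, -1.14849628e-04, -9.99999356e-01]]), 'wrist_force': array([-0.4927755 ,  0.36591668,  0.07628356]), 'wrist_torque': array([ 0.05132764, -0.01391565,  0.01414458]), 'width': 0.09138270653066977}
```

View pics/top0.png

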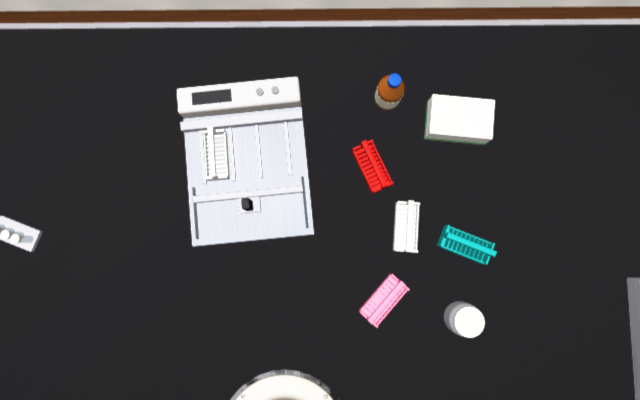

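View pics/scene0.png

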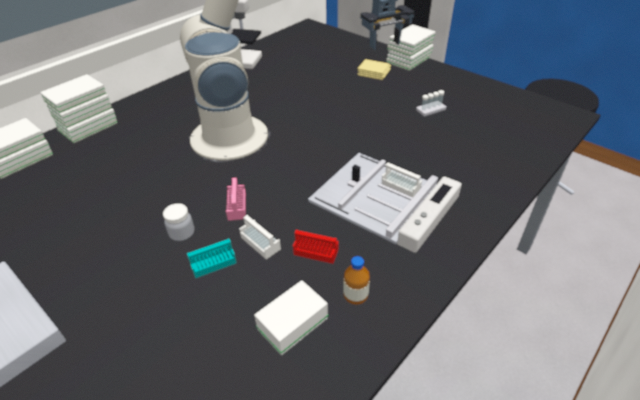

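Top view: the possible racks are white (406,226), red (373,166), turquoise (467,245) and pink (385,300). The white one is the waiting rack. The loaded rack is at (216,154) in the left bay, so the right bay, around (273,150), is free. The grip post is at about (247,203).

```bash
python3 - <<'E'
from h import *
im=cv2.imread("pics/top0.png")
a=cv2.resize(im[70:250,172:322],None,fx=3.3,fy=3.3,interpolation=cv2.INTER_CUBIC)
b=cv2.resize(im[190:265,380:430],None,fx=6,fy=6,interpolation=cv2.INTER_CUBIC)
o=np.zeros((600,800,3),np.uint8); o[:a.shape[0],:a.shape[1]]=a; o[:b.shape[0],500:500+b.shape[1]]=b
cv2.imwrite("pics/crop1.png",o)
E
```

```text
(no output)
```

View pics/crop1.png

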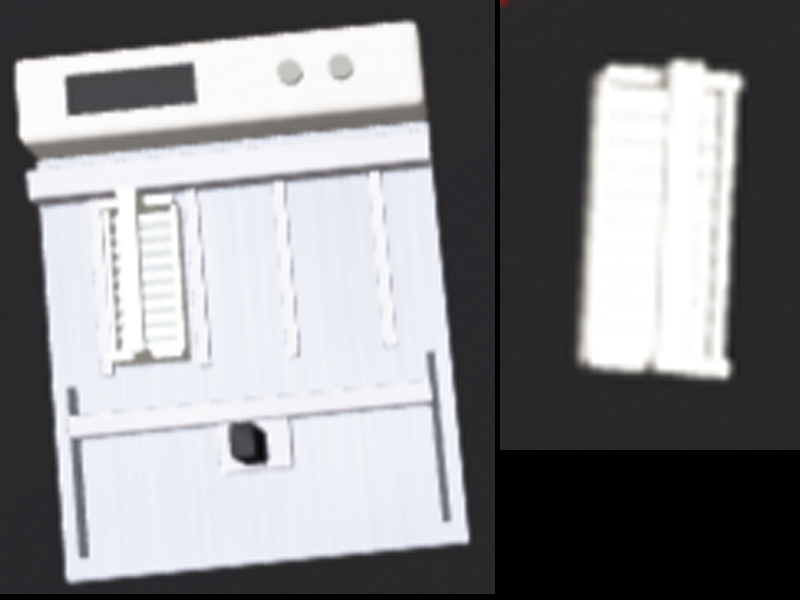

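```bash
cat > m.py <<'E'
from h import *
def A(x,y): return (172+(x+.5)/3.3-.5,70+(y+.5)/3.3-.5)
def B(x,y): return (380+(x-500+.5)/6-.5,190+(y+.5)/6-.5)
f=lambda p,z:w("top",*p,z)
E
python3 - <<'E'
from m import *
def yaw(a,b): d=b-a; return np.degrees(np.arctan2(d[1],d[0])).round(2),np.linalg.norm(d).round(4)
FL,FR=f(A(68,582),.012),f(A(468,541),.012); print("front",FL,FR,yaw(FR,FL))
for n,a,b,z in [("ribRL",(293,357),(279,185),.02),("ribRR",(391,347),(374,174),.02),("ribLR",(205,365),(192,192),.02),("ribLL",(107,373),(97,210),.02)]:
    a,b=f(A(*a),z),f(A(*b),z); print(n,a,b,yaw(a,b))
print("stop",f(A(33,200),.04),f(A(430,160),.04))
print("barface",f(A(70,419),.036),f(A(433,382),.036))
print("barrear",f(A(71,438),.036),f(A(435,402),.036))
print("post",f(A(248,433),.08),f(A(232,426),.08),f(A(255,422),.08))
print("loaded bar",f(A(125,186),.066),f(A(133,356),.066))
R1,R2=f(B(687,61),.066),f(B(680,372),.066); print("rackbar",R1,R2,(R1+R2)/2,yaw(R2,R1))
c=[f(B(*q),.036) for q in((600,66),(742,74),(730,376),(580,366))]; print("box",np.mean(c,0),yaw(c[3],c[0]),yaw(c[2],c[1]),yaw(c[1],c[0]))
E
```

```text
front [0.41967024 0.2127586  0.012     ] [ 0.44769129 -0.06373195  0.012     ] (np.float64(95.79), np.float64(0.2779))
ribRL [0.57517965 0.05782619 0.02      ] [0.69751224 0.06916357 0.02      ] (np.float64(5.29), np.float64(0.1229))
ribRR [ 0.5820253  -0.01033937  0.02      ] [0.70514243 0.00228576 0.02      ] (np.float64(5.85), np.float64(0.1238))
ribLR [0.5697179  0.11907454 0.02      ] [0.69273401 0.13046648 0.02      ] (np.float64(5.29), np.float64(0.1235))
ribLL [0.56427042 0.1873375  0.02      ] [0.68006751 0.19726377 0.02      ] (np.float64(4.9), np.float64(0.1162))
stop [0.68240053 0.23675796 0.04      ] [ 0.70951198 -0.03797835  0.04      ]
barface [0.53034819 0.2079823  0.036     ] [ 0.55527327 -0.04026545  0.036     ]
barrear [0.51729397 0.20694082 0.036     ] [ 0.54150844 -0.04166396  0.036     ]
post [0.51601827 0.07894576 0.08      ] [0.52064427 0.0895127  0.08      ] [0.52324803 0.07446191 0.08      ]
loaded bar [0.68524734 0.16691632 0.066     ] [0.56923349 0.158834   0.066     ]
rackbar [ 0.51919979 -0.2766259   0.066     ] [ 0.40703644 -0.27167886  0.066     ] [ 0.46311812 -0.27415238  0.066     ] (np.float64(-2.53), np.float64(0.1123))
box [ 0.46312724 -0.2719245   0.036     ] (np.float64(-4.84), np.float64(0.1117)) (np.float64(-3.62), np.float64(0.1121)) (np.float64(86.64), np.float64(0.0529))
```

Measured: deck yaw is about 5.6° and deck centre is (0.583, 0.089). The front edge, ribs and stop all agree with this within 2 mm. The clamp is at about 0.0145. The waiting rack is at (0.463, -0.273), yaw about -3.6°. The crop shows it is the plain white rack.

Emit:
drive_tool(
  rows=[
    [[1.35,-5.29,0,0,0,1.22],[1.35,-5.29,0,0,0,1.22],[1.35,-5.29,0,0,0,1.22],[1.35,-5.29,0,0,0,1.22],[1.35,-5.29,0,0,0,1.22],[1.35,-5.29,0,0,0,1.22],[1.35,-5.29,0,0,0,1.22],[1.35,-5.29,0,0,0,1.22],[1.35,-5.29,0,0,0,1.22],[1.35,-5.29,0,0,0,1.22],[1.35,-5.29,0,0,0,1.22],[1.35,-5.29,0,0,0,1.22],[1.35,-5.29,0,0,0,1.22],[1.35,-5.29,0,0,0,1.22],[1.35,-5.29,0,0,0,1.22],[1.35,-5.29,0,0,0,1.22],[0,0,0,0,0,0],[0,0,0,0,0,0]],
  ],
  gripper=6,
)

```text
clock: 2.35
tool_pos: [0.4622, -0.2717, 0.2135]
tool_rot: [[0.066, 0.998, -0.001], [0.998, -0.066, 0.001], [0.001, -0.001, -1.0]]
wrist_force: [-0.8, -0.4, 0.3]
width: 0.06
```

```bash
python3 - <<'E'
from h import *
import cell
print([x for x in dir(cell) if not x.startswith('__')], getattr(cell,'hold_point_z',None))
E
```

```text
['IKError', 'camera_params', 'close_job', 'hold_point_z', 'read_state', 'snapshot'] 0.0188
```

Emit:
drive_tool(
  rows=[
    [[0,0,-3,0,0,0],[0,0,-3,0,0,0],[0,0,-3,0,0,0],[0.1,-0.1,-3,0,0,0],[0,0,-2,0,0,0],[0,0,-1.5,0,0,0],[0,0,-1.0,0,0,0],[0,0,-0.4,0,0,0],[0,0,0,0,0,0],[0,0,0,0,0,0]],
  ],
)

```text
clock: 3.6
tool_pos: [0.464, -0.2734, 0.0454]
tool_rot: [[0.065, 0.998, 0.001], [0.998, -0.065, -0.0], [-0.0, 0.001, -1.0]]
wrist_force: [0.3, 0.1, -0.5]
width: 0.0596
```

```bash
python3 - <<'E'
from h import *
a=save("top","t1"); b=save("scene","s1")
a=cv2.resize(a[150:290,340:480,::-1],None,fx=2.8,fy=2.8); b=cv2.resize(b[160:300,180:320,::-1],None,fx=2.8,fy=2.8)
cv2.imwrite("pics/c2.png",np.hstack([a,b]))
E
```

```text
(no output)
```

View pics/c2.png

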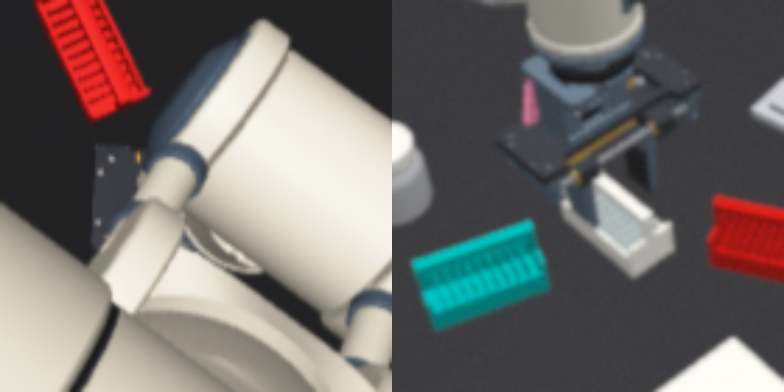

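The scene view shows the open fingers straddling the white rack's bar, near (610,200) in the crop. Closing.

Emit:
drive_tool(
  rows=[
    [[0,0,0,0,0,0],[0,0,0,0,0,0],[0,0,0,0,0,0],[0,0,0,0,0,0],[0,0,0,0,0,0],[0,0,0,0,0,0],[0,0,0.5,0,0,0],[0,0,1,0,0,0],[0,0,2,0,0,0],[0,0,3,0,0,0],[0,0,3,0,0,0],[0,0,1.5,0,0,0],[0,0,0,0,0,0]],
  ],
  gripper=0,
)

```text
clock: 5.32
tool_pos: [0.4641, -0.2734, 0.1557]
tool_rot: [[0.065, 0.998, 0.001], [0.998, -0.065, -0.001], [-0.001, 0.001, -1.0]]
wrist_force: [-1.1, -0.5, -2.8]
width: 0.0122
```

Emit:
drive_tool(
  rows=[
    [[0.7,1.26,0,0,0,0.7],[1.45,2.52,0,0,0,0.78],[1.45,2.52,0,0,0,0.78],[1.45,2.52,0,0,0,0.78],[1.45,2.52,0,0,0,0.78],[1.45,2.52,0,0,0,0.78],[1.45,2.52,0,0,0,0.78],[1.45,2.52,0,0,0,0.78],[1.45,2.52,0,0,0,0.78],[1.45,2.52,0,0,0,0.78],[1.45,2.52,0,0,0,0.78],[1.45,2.52,0,0,0,0.78],[0.75,1.26,0,0,0,0.07],[0,0,-2.5,0,0,0],[0,0,-2.5,0,0,0],[0,0,-1.5,0,0,0],[0,0,0,0,0,0],[0,0,0,0,0,0]],
  ],
)

```text
clock: 7.58
tool_pos: [0.6382, 0.0292, 0.0906]
tool_rot: [[-0.098, 0.995, 0.001], [0.995, 0.098, -0.0], [-0.0, 0.001, -1.0]]
wrist_force: [-0.3, -0.3, -2.8]
width: 0.0119
```

```bash
python3 - <<'E'
from h import *
a=save("top","t2"); b=save("scene","s2")
a=cv2.resize(a[70:250,172:322,::-1],None,fx=2.6,fy=2.6); b=cv2.resize(b[120:300,310:470,::-1],None,fx=2.6,fy=2.6)
cv2.imwrite("pics/c3.png",np.hstack([a,b]))
E
```

```text
(no output)
```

View pics/c3.png

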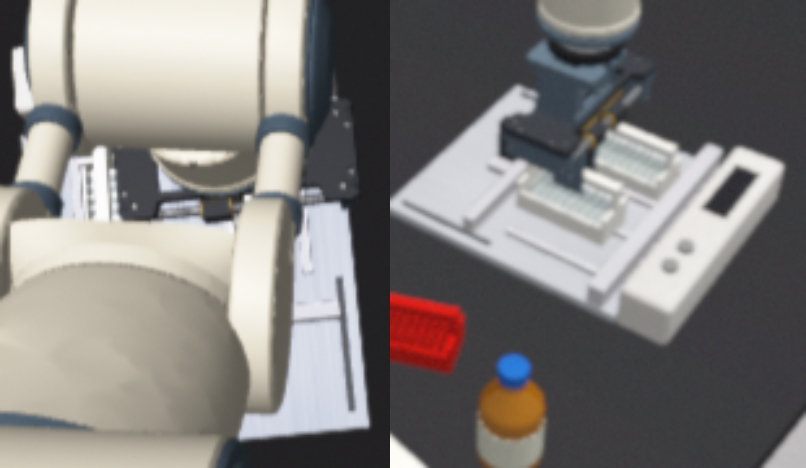

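```bash
python3 - <<'E'
from h import *
a=np.radians(5.6);R=np.array([[np.cos(a),-np.sin(a)],[np.sin(a),np.cos(a)]])
def P(x,y,z,c=(0.6372,0.0292)): return [*(R@[x,y]+c),z]
im=cv2.imread("pics/s2.png")
o=cv2.resize(im[160:230,340:420],None,fx=7,fy=7,interpolation=cv2.INTER_CUBIC)
def poly(pts,col):
    q=px("scene",np.array(pts)); q=((q-[340,160]+.5)*7-.5); cv2.polylines(o,[q.round().astype(int)],True,col,1)
z=.0906-.0454
poly([P(sx*.055,sy*.025,z) for sx,sy in((1,1),(1,-1),(-1,-1),(-1,1))],(0,0,255))
poly([P(sx*.055,sy*.025,z+.036) for sx,sy in((1,1),(1,-1),(-1,-1),(-1,1))],(0,255,0))
D=(0.583,0.0891)
poly([P(x,y,.012,D) for x,y in((-.01,-.035),(.115,-.035),(.115,-.095),(-.01,-.095))],(255,0,0))
cv2.imwrite("pics/c4.png",o)
E
```

```text
(no output)
```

View pics/c4.png

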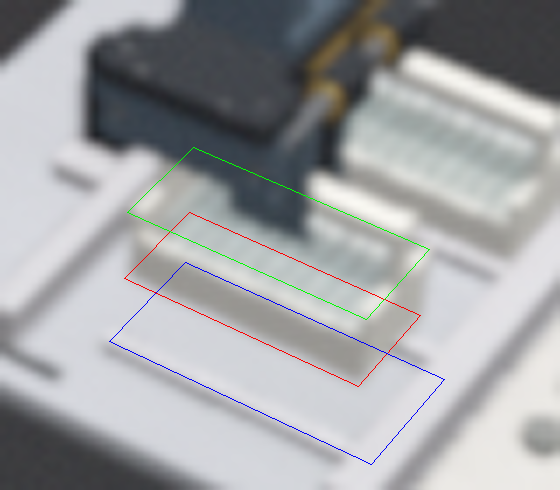

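The model outline of the rack (red) and of the bay (blue) match the picture to about 2–3 mm, so I'm lowering.

Emit:
drive_tool(
  rows=[
    [[0,0,-1,0,0,0],[0,0,-1,0,0,0],[0,0,-0.6,0,0,0],[0,0,-0.3,0,0,0],[0,0,-0.2,0,0,0],[0,0,-0.1,0,0,0],[0,0,0,0,0,0],[0,0,0,0,0,0]],
  ],
)

```text
clock: 8.68
tool_pos: [0.6378, 0.0292, 0.0581]
tool_rot: [[-0.098, 0.995, 0.0], [0.995, 0.098, -0.0], [-0.0, 0.0, -1.0]]
wrist_force: [0.9, -0.0, -2.8]
width: 0.0116
```

Emit:
drive_tool(
  rows=[
    [[0,0,-0.05,0,0,0],[0,0,-0.05,0,0,0],[0,0,-0.05,0,0,0],[0,0,0,0,0,0]],
  ],
)

```text
clock: 9.18
tool_pos: [0.6378, 0.0291, 0.0567]
tool_rot: [[-0.098, 0.995, 0.0], [0.995, 0.098, -0.0], [-0.0, 0.0, -1.0]]
wrist_force: [-1.4, -1.6, 4.7]
width: 0.0114
```

Contact: the vertical force went from -2.8 to +4.7 N at the expected height. Opening a little, then withdrawing upward.

Emit:
drive_tool(
  rows=[
    [[0,0,0,0,0,0],[0,0,0,0,0,0],[0,0,0,0,0,0],[0,0,0,0,0,0],[0,0,1,0,0,0],[0,0,2,0,0,0],[0,0,3,0,0,0],[0,0,3,0,0,0],[0,0,2,0,0,0],[-2.5,0.9,0,0,0,0],[-3.5,1.4,0,0,0,0],[-3.5,1.4,0,0,0,0],[-3.3,1.4,0,0,0,0],[0,0,0,0,0,0],[0,0,0,0,0,0]],
  ],
  gripper=5,
)

```text
clock: 11.05
tool_pos: [0.5107, 0.0801, 0.1671]
tool_rot: [[-0.098, 0.995, 0.002], [0.995, 0.098, -0.0], [-0.0, 0.002, -1.0]]
wrist_force: [1.0, -0.4, 1.0]
width: 0.0501
```

```bash
python3 - <<'E'
from h import *
im=save("scene","s3")
a=np.radians(5.6);R=np.array([[np.cos(a),-np.sin(a)],[np.sin(a),np.cos(a)]]);D=(0.583,0.0891)
P=lambda x,y,z:[*(R@[x,y]+D),z]
o=cv2.resize(im[130:240,310:430,::-1],None,fx=5,fy=5,interpolation=cv2.INTER_CUBIC)
def poly(pts,col):
    q=px("scene",np.array(pts)); q=((q-[310,130]+.5)*5-.5); cv2.polylines(o,[q.round().astype(int)],True,col,1)
poly([P(.048+sx*.055,-.065+sy*.025,.048) for sx,sy in((1,1),(1,-1),(-1,-1),(-1,1))],(0,200,0))
poly([P(-.0405-.033+sx*.012,sy*.009,.08) for sx,sy in((1,1),(1,-1),(-1,-1),(-1,1))],(0,0,255))
cv2.imwrite("pics/c5.png",o)
E
```

```text
(no output)
```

View pics/c5.png

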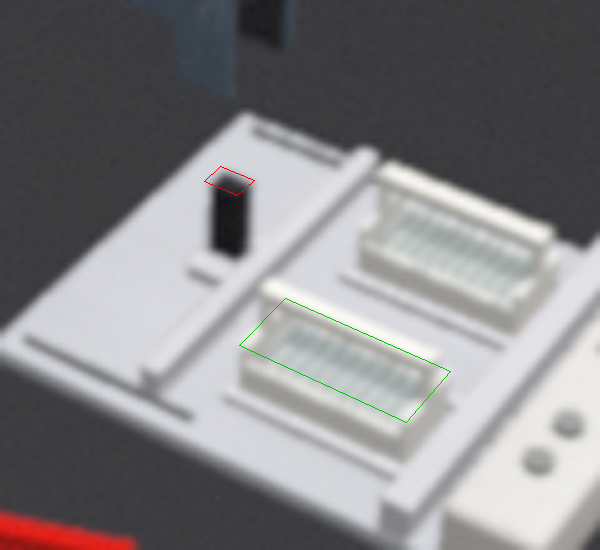

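The rack stands upright between the ribs of the right bay, with its top on the outline. The clamp is still open. The post at (231,183) in the crop is where the model puts it, so I'm lowering the fingers onto it and closing.

Emit:
drive_tool(
  rows=[
    [[0,0.05,-2,0,0,0],[0,0,-3,0,0,0],[0,0,-3,0,0,0],[0,0,-2,0,0,0],[0,0,-1.5,0,0,0],[0,0,-0.7,0,0,0],[0,0,0,0,0,0],[0,0,0,0,0,0]],
  ],
)

```text
clock: 12.1
tool_pos: [0.5102, 0.0808, 0.045]
tool_rot: [[-0.098, 0.995, 0.001], [0.995, 0.098, 0.0], [-0.0, 0.001, -1.0]]
wrist_force: [-0.4, -0.1, 0.6]
width: 0.0496
```

Emit:
drive_tool(
  rows=[
    [[0,0,0,0,0,0],[0,0,0,0,0,0],[0,0,0,0,0,0],[0,0,0,0,0,0],[0,0,0,0,0,0]],
  ],
  gripper=0,
)

```text
clock: 12.72
tool_pos: [0.5097, 0.0808, 0.0445]
tool_rot: [[-0.098, 0.995, 0.0], [0.995, 0.098, 0.0], [0.0, 0.0, -1.0]]
wrist_force: [-0.7, 1.4, 2.7]
width: 0.0176
```

Emit:
drive_tool(
  rows=[
    [[0.2,0.02,0,0,0,0],[0.2,0.02,0,0,0,0],[0.2,0.02,0,0,0,0],[0.2,0.02,0,0,0,0],[0.2,0.02,0,0,0,0],[0.2,0.02,0,0,0,0],[0.2,0.02,0,0,0,0],[0.2,0.02,0,0,0,0],[0.2,0.02,0,0,0,0],[0.2,0.02,0,0,0,0],[0.2,0.02,0,0,0,0],[0.2,0.02,0,0,0,0],[0.2,0.02,0,0,0,0],[0.2,0.02,0,0,0,0],[0.2,0.02,0,0,0,0],[0.2,0.02,0,0,0,0],[0.2,0.02,0,0,0,0],[0.2,0.02,0,0,0,0],[0,0,0,0,0,0]],
  ],
)

```text
clock: 15.1
tool_pos: [0.5452, 0.0843, 0.0445]
tool_rot: [[-0.098, 0.995, -0.001], [0.995, 0.098, -0.0], [0.0, -0.001, -1.0]]
wrist_force: [-4.6, 0.5, 7.6]
width: 0.0175
```

Emit:
drive_tool(
  rows=[
    [[0.1,0.01,0,0,0,0],[0.1,0.01,0,0,0,0],[0.1,0.01,0,0,0,0],[0.1,0.01,0,0,0,0],[0.1,0.01,0,0,0,0],[0.1,0.01,0,0,0,0],[0,0,0,0,0,0]],
  ],
)

```text
clock: 15.98
tool_pos: [0.5509, 0.0849, 0.0445]
tool_rot: [[-0.098, 0.995, -0.001], [0.995, 0.098, -0.0], [0.0, -0.001, -1.0]]
wrist_force: [-5.5, -0.2, 9.5]
width: 0.0177
```

Emit:
drive_tool(
  rows=[
    [[0.08,0.01,0,0,0,0],[0.08,0.01,0,0,0,0],[0.05,0,0,0,0,0],[0,0,0,0,0,0]],
  ],
)

```text
clock: 16.48
tool_pos: [0.553, 0.0851, 0.0445]
tool_rot: [[-0.098, 0.995, -0.001], [0.995, 0.098, -0.0], [0.0, -0.001, -1.0]]
wrist_force: [-6.5, 0.1, 9.3]
width: 0.0186
```

Emit:
drive_tool(
  rows=[
    [[0.05,0.005,0,0,0,0],[0.05,0.005,0,0,0,0],[0,0,0,0,0,0]],
  ],
)

```text
clock: 16.85
tool_pos: [0.5534, 0.0852, 0.0445]
tool_rot: [[-0.098, 0.995, -0.002], [0.995, 0.098, -0.0], [0.0, -0.002, -1.0]]
wrist_force: [-9.0, -0.2, 11.5]
width: 0.0181
```

Emit:
drive_tool(
  rows=[
    [[0.05,0.005,0,0,0,0],[0.05,0.005,0,0,0,0],[0,0,0,0,0,0]],
  ],
)

```text
clock: 17.23
tool_pos: [0.5535, 0.0852, 0.0445]
tool_rot: [[-0.098, 0.995, -0.004], [0.995, 0.098, -0.0], [-0.0, -0.004, -1.0]]
wrist_force: [-14.4, -2.0, 17.1]
width: 0.0175
```

Emit:
drive_tool(
  rows=[
    [[0.05,0.005,0,0,0,0],[0.05,0.005,0,0,0,0],[0,0,0,0,0,0],[0,0,0,0,0,0]],
  ],
)

```text
clock: 17.73
tool_pos: [0.5535, 0.0852, 0.0445]
tool_rot: [[-0.098, 0.995, -0.006], [0.995, 0.098, -0.001], [0.0, -0.006, -1.0]]
wrist_force: [-19.5, -2.8, 21.9]
width: 0.0178
```

The bar has stalled at a travel of about 0.059 with 19.5 N on the wrist, so both racks are against the stop. Letting go and lifting away.

Emit:
drive_tool(
  rows=[
    [[0,0,0,0,0,0],[0,0,0,0,0,0],[0,0,0,0,0,0],[0,0,0,0,0,0],[0,0,1,0,0,0],[0,0,2,0,0,0],[0,0,3,0,0,0],[0,0,3,0,0,0],[0,0,2,0,0,0],[-3,0,1,0,0,0],[-5,2,1,0,0,0],[-5,4,0,0,0,0],[-3,5,0,0,0,0],[-2,5,0,0,0,0],[0,5.5,0,0,0,0],[0,5.5,0,0,0,0],[0,5.5,0,0,0,0],[0,0,0,0,0,0],[0,0,0,0,0,0]],
  ],
  gripper=6,
)

```text
clock: 20.1
tool_pos: [0.3777, 0.4091, 0.1746]
tool_rot: [[-0.099, 0.995, -0.0], [0.995, 0.099, -0.0], [-0.0, -0.0, -1.0]]
wrist_force: [0.3, 0.2, 0.4]
width: 0.0598
```

```bash
python3 - <<'E'
from h import *
a=save("top","t6"); b=save("scene","s6")
a=cv2.resize(a[70:250,172:322,::-1],None,fx=3.2,fy=3.2,interpolation=cv2.INTER_CUBIC)
b=cv2.resize(b[130:310,310:410,::-1],None,fx=3.2,fy=3.2,interpolation=cv2.INTER_CUBIC)
cv2.imwrite("pics/c6.png",np.hstack([a,b]))
E
```

```text
(no output)
```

View pics/c6.png

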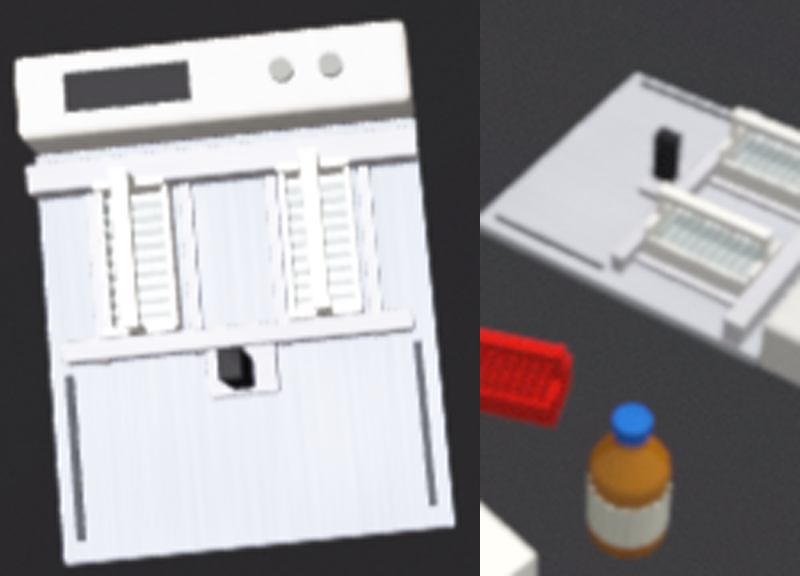

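Both racks stand in their bays, with the near ends at (143,332) and (322,315) against the bar and the far ends at the stop. Now a numeric check.

```bash
python3 - <<'E'
from h import *
A=lambda x,y:(172+(x+.5)/3.2-.5,70+(y+.5)/3.2-.5)
a=np.radians(5.6);R=np.array([[np.cos(a),-np.sin(a)],[np.sin(a),np.cos(a)]]);D=np.array((0.583,0.0891))
d=lambda x,y,z:((R.T@(w("top",*A(x,y),z)[:2]-D))*1000).round(1)
print("barface",d(66,343,.036),d(413,314,.036))
print("loaded bar ends",d(118,170,.066),d(133,333,.066))
print("waiting bar ends",d(307,149,.066),d(322,314,.066))
im=cv2.imread("pics/t6.png")
o=cv2.resize(im[110:195,185:305],None,fx=6.6,fy=6.6,interpolation=cv2.INTER_CUBIC)
def poly(pts,col):
    q=px("top",np.array(pts)); q=((q-[185,110]+.5)*6.6-.5); cv2.polylines(o,[q.round().astype(int)],True,col,1)
P=lambda x,y,z:[*(R@[x,y]+D),z]
for s in(1,-1):
    poly([P(.06+i*.055,.065*s+j*.025,.048) for i,j in((1,1),(1,-1),(-1,-1),(-1,1))],(0,0,255))
    poly([P(.06+i*.055,.065*s+j*.006,.078) for i,j in((1,1),(1,-1),(-1,-1),(-1,1))],(0,160,0))
poly([P(.005,.125,.036),P(.005,-.125,.036)],(255,0,0)); poly([P(.115,.14,.04),P(.115,-.14,.04)],(255,0,0))
cv2.imwrite("pics/c7.png",o)
E
```

```text
barface [  4.3 121.6] [   0.3 -125. ]
loaded bar ends [116.9  69.1] [ 1.3 67.3]
waiting bar ends [118.4 -63.4] [  1.4 -63.5]
```

View pics/c7.png

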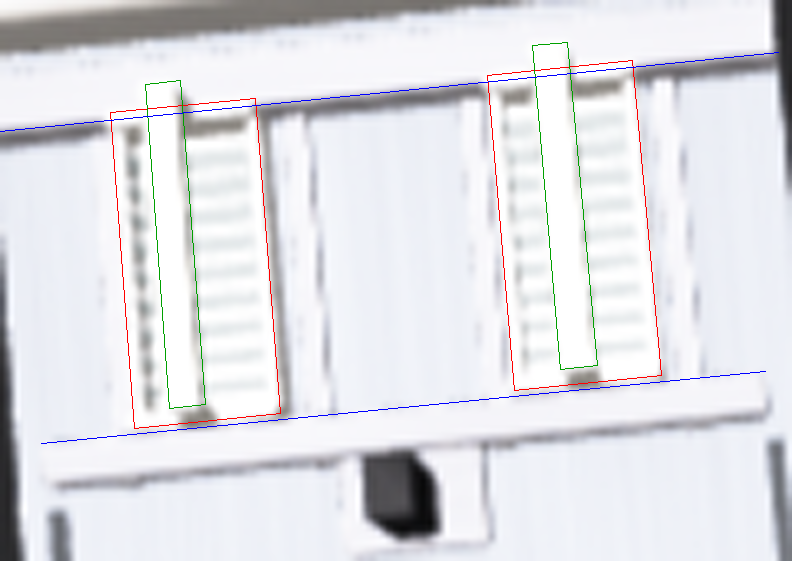

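The outlines for racks pressed on the stop, and for the bar at travel 0.060, match the picture to about 1–2 mm. Together with the hard stall this says the clamp is shut, so I'm handing in.

```bash
python3 -c "
from cell import *
print(close_job())"
```

```text
the job is handed in; nothing more can be done
None
```

The waiting rack is in the right bay and the clamp is shut on both racks; I handed the job in at about 20 s of the 51 s allowed. The hand-in reports no verdict, so success rests on the checks below.

**What I did:** I lifted the white rack by its carrying bar and lowered it into the free right bay until the wrist force showed contact. After letting go, I gripped the clamp post and slid the bar slowly until it stalled. I then pressed to about 20 N at the wrist, released it and moved the arm clear.

**Last checks:**
- **Fit:** the outlines for racks on the end stop and the bar at travel 0.060 match the final picture to about 1–2 mm. Both racks look upright and centred, with the gripper clear.
- **Measured by hand:** points I clicked on the picture were rougher. They put the bar face at deck x +4.3 mm at one end and +0.3 mm at the other, against +5 expected. They also made the racks' carrying bars 5–7 mm too long. I put this down to blurred edges, because the stall was hard and the outlines fit.
- **Not measured:** the force on each rack separately. I judged both tight from the stall and the total force, which stayed under 20 N along the push. I also did not check the carton and jar in the last pictures, but the arm never went near them after lifting the rack.

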